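Clear the dowel cutter: pale rod to the tote, walnut rod into the sprung clip

TASK

Clear the two finished rods from the dowel cutter's catch tray: put the pale beech rod in the blue tote, and press the dark walnut rod down into the sloping rack, past its orange sprung jaw, until it sits fully home in both blue forks with the jaw closed over it and about the same length sticking out at each end. Leave the glue bottle, the glued wooden block and the screwdriver where they are.

Things in the scene. Friction and masses are not known exactly. Their poses are not given: they have to be found in the camera images.
- walnut_rod: dark walnut rod, 22 mm diameter, 150 mm long, about 45 g; origin at its centre, y axis along its length. It starts lying level in one of the two places of the catch tray, on two V saddles, centre 27.6 mm above the table
- beech_rod: pale beech rod, same size and shape as the walnut one; origin at its centre, y axis along its length. It starts in the other place of the catch tray
- catch_tray: fixed aluminium tray, 260 (x) by 190 mm (y), walls 30 mm high, floor top 6 mm; origin under its centre. Rods lie along its y axis at x = -50 and +50 mm on black V saddles at y = -50 and +50 mm (14 mm wide); the middle 80 mm of each rod is free all round. The green dowel cutter, 180 mm high, stands at its -y side from y = -110 to -295 mm
- clip: white board sloping at 35 degrees, its face turned away from the robot and to its left, 180 mm (x, up the slope) by 190 mm (y, level); origin at its surface centre, z square to it. Two blue forks at y = -42 and +42 mm (70 mm free between), fixed prongs on the low side to z = 78 mm. A strip 62 mm high at x = 80 to 92 mm bars an upright gripper: come in square to the board
- clip_seat (a point): centre of the seated rod, 45 mm above the board; axes as clip, the rod lies along y. The rod enters along -z; the jaw noses (radius 5 mm) at x = +10, z = +14.5 mm leave 17 mm, so it pushes them aside between about z = +27 and +8 mm, with some 5 to 15 N. The jaw hinge bar lies at x = +26, z = -35 mm
- jaw (a joint): orange sprung jaw, hinged along the board's y axis: 0 closed, grows (rad) as it is pushed open up the slope, about 0.13 while a rod passes; the spring closes it again
- tote: loose blue open tote, 220 mm (x) by 160 mm (y), 75 mm high, walls and floor 4 mm, 0.6 kg; origin under its centre
- glue: white glue bottle with red label and cap, standing, 60 mm diameter, 170 mm high; bystander; origin under its centre
- joint_block: glued block of two pieces of wood, 90 by 80 mm, 30 mm high; bystander; origin underneath
- screwdriver: screwdriver lying on the table; bystander

How it is judged:
By the outcome, as a careful person would: the job done as asked, in the order asked, and still so for the second after the job is handed in, with the robot touching nothing.
It also fails if it takes over 70 s, if anything falls off the work surface, if the arm or the gripper's body presses on something with over 40 N, if the wrist force passes 120 N, or if a joint passes its speed limit or range.

ROBOT

A 7-joint arm with a two-finger parallel gripper is mounted at the origin on the work surface. World frame = base frame: x ahead of the robot, y to its left, z up, the work surface at z = 0. Lengths are in m, angles in rad, forces in N, time in s.
With the tool pointing down it reaches from about 0.375 to 0.925 m from the base axis. Payload 3.1 kg.
Tool frame: the origin (TCP) lies between the finger pads; the fingertips stand 19 mm ahead of it and the grasp point (between the pads) is the TCP; z points along the fingers, y is the direction in which the jaws open and shut (so a half turn about z gives the same grasp; the last joint's range is limited). The gripper opens to 85 mm and grips with 20 to 120 N. Pads are 22 mm wide; open, the fingers measure 114 mm over their backs; the gripper's body (76 mm by 85 mm) begins 54 mm behind the grasp point. The pads swing forward as they close: fully open they stand 13 mm farther back than shut.
Start: joints at [-1.245, 0.383, 0.044, 1.598, -0.018, 1.161, -0.05], TCP at [0.267, 0.593, 0.25] pointing down, gripper open.
Joint ranges: [-2.61, 2.61], [-0.41, 2.15], [-1.48, 1.57], [0, 2.5], [-1.57, 4.71], [0.05, 1.97], [-2.85, 2.85]. Speed limits (rad/s): [2.79, 2.79, 3.14, 3.14, 3.14, 3.14, 3.14].

INTERFACE

Orientations are given as a unit quaternion [x, y, z, w].
In Python, from bench import move_ptp, movel, move_j, move_gripper, pause, inverse_kinematics, read_camera, camera_params, MotionError, sign_off, look_for, tip_of, read_time_s, read_qpos, read_joint_vel, read_effort, read_eef_pos, read_tcp_rot, read_ft_force, read_ft_torque, read_finger_gap gives the robot as it stands. Calls block until the motion is done:
- move_ptp(position, orientation): joint-space move of the TCP to a pose.
- movel(position, orientation=None, speed=0.15): straight line of the TCP; orientation=None keeps the orientation; speed is the mean speed in m/s.
- move_j(angles): joint-space move.
- move_gripper(opening, effort=None): finger opening in m; effort is the grip in N (None keeps the last); returns when the fingers have stopped.
- pause(seconds).
- inverse_kinematics(position, orientation): joint angles nearest the present ones, or None.
- read_camera(name): name is "scene" or "top"; returns the picture (480x640x3 uint8, red, green, blue); there is no depth.
- camera_params(name): a dict with "K" (3x3 intrinsics, pixels), "camera_from_world" (4x4, takes a point from world to camera coordinates). Camera axes: x right, y down, z forward; pixel columns grow to the right and rows downward; lengths in m; the calibration is good to about 2 mm. A picture is of the moment at which its call begins. camera_params takes no time and is no camera call.
A pose or a line that the arm cannot do raises MotionError and nothing moves.
- sign_off(): hands the job in, once; it reports no verdict.
Trained networks look in the newest picture that a camera, given by its name, has taken for a name from the list of things; names that differ only in an ending like _2 or _b are one class to them, and where a whole thing is asked for, a point or a joint stands for the part that bears it (a point fixed in the world has none). Each returns a list of dicts, best first, with "confidence" (0 to 1); they miss things now and then, are a little off and sometimes report something else, mostly with a low value. They report only what shows in the picture. A call takes as long as a camera call.
- look_for(camera, name): "at" ([column, row] in pixels, amid what is visible of it).
- tip_of(camera, name): "at" ([column, row] in pixels: a listed point, or the origin of a listed thing).
Readings, each from a call of its own:
- read_time_s(): time.
- read_qpos(): joint angles.
- read_joint_vel(): joint speeds.
- read_effort(): joint torques, N m.
- read_eef_pos(): TCP position.
- read_tcp_rot(): TCP orientation.
- read_ft_force(): force on the tool from outside, world axes, zero at the start.
- read_ft_torque(): the same for the moment, N m.
- read_finger_gap(): finger opening in m.
Only numpy, scipy, OpenCV 4.12 (cv2) and the standard library are available. Lean on these libraries where they do the work, as an engineer would, in place of code of your own. Each camera call takes 0.05 s, during which the arm holds its last target. There are 200 camera calls.

## Working session

There is one attempt and no reset: what is moved stays moved. The work goes in short steps, each a Python script; the robot and the scene stay as the last script left them, time stands still between calls to the robot, and variables do not carry over. Pictures are saved under pics/ and viewed, about 8 in all and at most 12, crops included, and the job is handed in when it is done.

```bash
mkdir -p pics; ls
python3 - <<'E'
from bench import *
import cv2, numpy as np
np.set_printoptions(precision=4,suppress=True)
for c in ["scene","top"]:
    im=read_camera(c); cv2.imwrite(f"pics/{c}0.png",im[:,:,::-1])
    p=camera_params(c); print(c,p["K"],p["camera_from_world"])
    for n in ["walnut_rod","beech_rod","catch_tray","clip","clip_seat","tote","glue","joint_block","screwdriver","jaw"]:
        try: a=[(np.round(d["at"],1).tolist(),round(d["confidence"],2)) for d in look_for(c,n)[:2]]
        except Exception as e: a=str(e)[:60]
        try: b=[(np.round(d["at"],1).tolist(),round(d["confidence"],2)) for d in tip_of(c,n)[:2]]
        except Exception as e: b=str(e)[:60]
        print(n,a,"|",b)
print(read_time_s(),read_tcp_rot(),read_eef_pos())
E
```

```text
pics
scene [[595.5924   0.     323.1225]
 [  0.     595.5924 247.0301]
 [  0.       0.       1.    ]] [[ 0.2807  0.9595  0.0242 -0.1612]
 [ 0.5298 -0.1339 -0.8375 -0.2271]
 [-0.8004  0.2479 -0.5459  1.7661]
 [ 0.      0.      0.      1.    ]]
walnut_rod [([164.3, 299.2], 0.86), ([265.5, 323.7], 0.17)] | [([169.8, 297.3], 0.68)]
beech_rod [([167.5, 268.6], 0.96)] | [([167.0, 268.0], 0.59)]
catch_tray [([78.0, 286.5], 0.68)] | []
clip [([380.9, 337.4], 0.72), ([318.6, 230.9], 0.66)] | [([325.2, 235.4], 0.75)]
clip_seat [([318.7, 233.7], 0.83)] | [([329.4, 228.7], 0.71)]
tote [([458.9, 240.6], 0.65), ([316.2, 235.6], 0.56)] | [([458.6, 252.0], 0.73)]
glue [([266.1, 325.5], 0.91)] | [([267.3, 350.2], 0.61)]
joint_block [([380.8, 336.6], 0.82)] | [([370.8, 345.2], 0.67)]
screwdriver [([454.2, 297.5], 0.58)] | [([471.0, 301.6], 0.58)]
jaw [([327.5, 219.9], 0.51)] | it knows: beech_rod, catch_tray, clip, clip_seat, glue, join
top [[599.676    0.     317.1847]
 [  0.     599.676  241.2784]
 [  0.       0.       1.    ]] [[ 0.019  -0.9998 -0.0093 -0.0046]
 [-0.9833 -0.017  -0.1812  0.5909]
 [ 0.181   0.0126 -0.9834  1.2697]
 [ 0.      0.      0.      1.    ]]
walnut_rod [([469.1, 250.6], 0.93)] | [([464.9, 273.5], 0.58)]
beech_rod [] | [([468.2, 292.7], 0.83)]
catch_tray [([540.5, 273.3], 0.77), ([301.8, 163.3], 0.67)] | [([468.1, 275.0], 0.65)]
clip [([312.3, 285.5], 0.77)] | [([310.7, 284.2], 0.97)]
clip_seat [([312.4, 286.9], 0.79)] | [([305.3, 269.0], 0.81)]
tote [([165.5, 266.7], 0.56)] | [([170.9, 265.3], 0.62)]
glue [([396.7, 171.5], 0.64), ([466.5, 294.3], 0.52)] | [([392.5, 178.4], 0.91)]
joint_block [([300.7, 161.9], 0.77)] | [([306.9, 161.9], 0.81)]
screwdriver [([220.5, 192.8], 0.63), ([320.1, 284.3], 0.53)] | [([200.8, 192.9], 0.84)]
jaw [([313.6, 289.6], 0.83), ([312.8, 289.0], 0.54)] | it knows: beech_rod, catch_tray, clip, clip_seat, glue, join
2.0 [ 0.2103  0.9776  0.     -0.    ] [0.2673 0.5925 0.2503]
```

View pics/scene0.png

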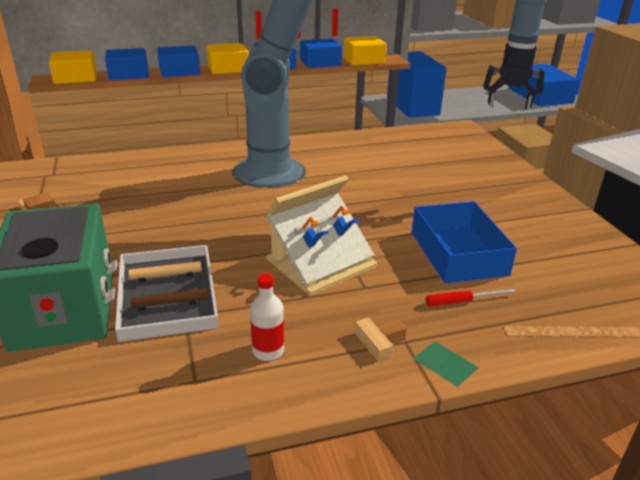

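View pics/top0.png

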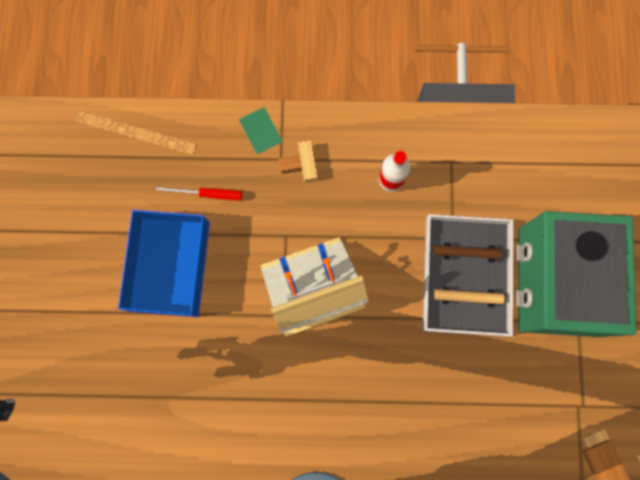

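Both pictures show beech at the robot-side place (top ~[469,296]) and walnut at the far side (~[468,252]). The clip is at top ~[312,285], the tote at ~[166,263], and the bystanders are clear of the route. Next I'll enlarge the clip to get its pose.

Run:
```python
import cv2,numpy as np
a=cv2.imread('pics/top0.png')[225:345,250:380]; b=cv2.imread('pics/scene0.png')[170:300,260:385]
A=cv2.resize(a,None,fx=6,fy=4.8*1.25,interpolation=cv2.INTER_CUBIC)[:600,:800]
cv2.imwrite('pics/ctop.png',cv2.resize(a,None,fx=5,fy=5,interpolation=cv2.INTER_CUBIC))
cv2.imwrite('pics/cscene.png',cv2.resize(b,None,fx=4.6,fy=4.6,interpolation=cv2.INTER_CUBIC)[:600])
```

```text
(no output)
```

View pics/ctop.png

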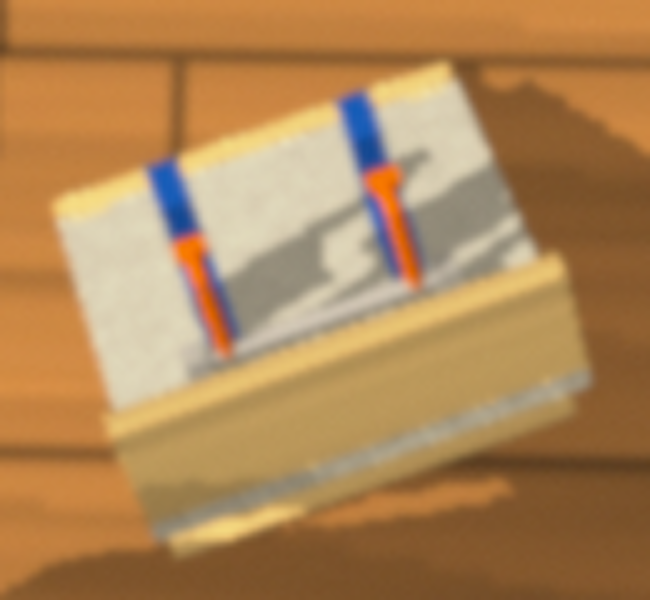

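View pics/cscene.png

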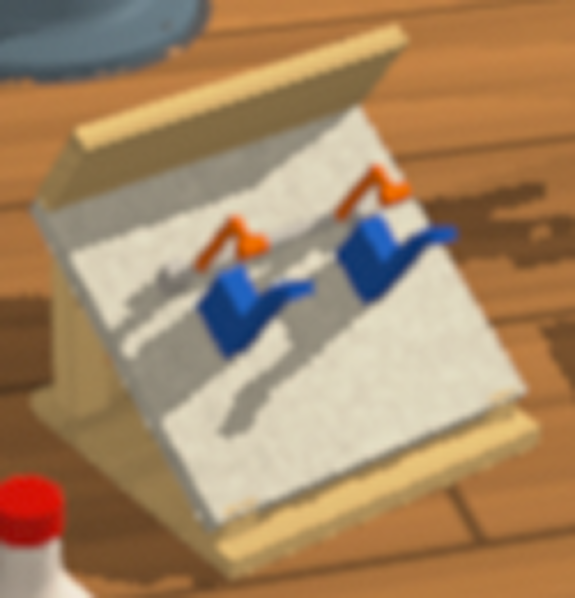

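```bash
cat > h.py <<'E'
import numpy as np, cv2
from bench import *
from scipy.spatial.transform import Rotation as R
from scipy.optimize import least_squares
np.set_printoptions(precision=4,suppress=True)
P={c:camera_params(c) for c in ("scene","top")}
def proj(c,X):
    X=np.atleast_2d(X); T=P[c]["camera_from_world"]; q=(X@T[:3,:3].T+T[:3,3])@P[c]["K"].T
    return q[:,:2]/q[:,2:]
def back(c,uv,z):
    T=P[c]["camera_from_world"]; o=-T[:3,:3].T@T[:3,3]
    d=T[:3,:3].T@np.linalg.solve(P[c]["K"],[*uv,1]); return o+d*(z-o[2])/d[2]
def clipR(th,s=np.deg2rad(35)):
    return R.from_euler('z',th).as_matrix()@np.array([[-np.cos(s),0,np.sin(s)],[0,-1,0],[np.sin(s),0,np.cos(s)]])
E
python3 - <<'E'
from h import *
ct=lambda a:(np.array(a)+.5)/5-.5+[250,225]
cs=lambda a:(np.array(a)+.5)/4.6-.5+[260,170]
L=[("scene",cs([[210,528],[523,392],[83,150],[405,43],[38,207],[360,105],[250,243],[397,190]]),
 [[-90,95,0],[-90,-95,0],[80,95,62],[80,-95,62],[80,95,0],[80,-95,0],[10,42,59.5],[10,-42,59.5]]),
("top",ct([[55,213],[457,78],[107,417],[556,253],[115,440],[570,278],[188,243],[383,178]]),
 [[-90,-95,0],[-90,95,0],[80,-95,62],[80,95,62],[92,-95,62],[92,95,62],[10,-42,59.5],[10,42,59.5]])]
def res(p):
    M=clipR(p[3]); return np.concatenate([(proj(c,np.array(b)/1e3@M.T+p[:3])-a).ravel() for c,a,b in L])
r=least_squares(res,[.45,0,.1,.3],loss='soft_l1'); print("clip",r.x); print(res(r.x).reshape(-1,2))
s=r.x[:3]+clipR(r.x[3])@[0,0,.045]; print("seat",s,proj("scene",s),proj("top",s))
for c,sl in (("top",(slice(218,330),slice(430,511))),("scene",(slice(255,312),slice(122,212)))):
    im=cv2.imread(f'pics/{c}0.png'); h=cv2.cvtColor(im,cv2.COLOR_BGR2HSV)
    w=cv2.GaussianBlur(im,(1,1),0)
    sat=(h[...,1]>90); 
    m=np.zeros(h.shape[:2],np.uint8); m[sl]=255*sat[sl]
    n,lab,st,ce=cv2.connectedComponentsWithStats(m)
    for i in range(1,n):
        if st[i,4]<150: continue
        pts=np.argwhere(lab==i)[:,::-1].astype(np.float32); rc=cv2.minAreaRect(pts)
        bx=cv2.boxPoints(rc); 
        d=sorted([(np.linalg.norm(bx[1]-bx[0]),0),(np.linalg.norm(bx[2]-bx[1]),1)])[0][1]
        e=[(bx[0]+bx[1])/2,(bx[2]+bx[3])/2] if d==0 else [(bx[1]+bx[2])/2,(bx[3]+bx[0])/2]
        E=[back(c,q,.0276) for q in e]; v=E[1]-E[0]
        print(c,st[i],"V",h[...,2][lab==i].mean(),"mid",(E[0]+E[1])/2,"len",np.linalg.norm(v),"ang",np.rad2deg(np.arctan2(v[1],v[0]))%180)
im=cv2.imread('pics/top0.png');h=cv2.cvtColor(im,cv2.COLOR_BGR2HSV)
m=cv2.inRange(h,(105,150,40),(125,255,255)); m[:,:100]=0;m[:,225:]=0
pts=np.argwhere(m)[:,::-1].astype(np.float32); bx=cv2.boxPoints(cv2.minAreaRect(pts)); T=np.array([back("top",q,.075) for q in bx])
print("tote",T,T.mean(0),np.linalg.norm(T-np.roll(T,1,0),axis=1), [back("scene",[458.6,252],0),back("top",[170.9,265.3],0)])
E
```

```text
clip [0.4971 0.016  0.0769 0.3589]
[[ 0.1949 -1.6283]
 [ 0.0513 -0.5767]
 [-0.3342 -0.563 ]
 [ 0.2236 -0.1999]
 [ 0.9186  1.0104]
 [-0.5177  0.1523]
 [-0.8001  0.435 ]
 [-1.762   0.813 ]
 [ 0.541   0.9718]
 [-0.0468  0.0263]
 [-0.7637 -0.8872]
 [ 0.1736 -0.2069]
 [-1.0575 -0.9831]
 [-0.6794 -0.971 ]
 [ 0.517   1.0626]
 [-0.0005  0.5342]]
seat [0.5213 0.0251 0.1138] [[328.64   224.1973]] [[307.2311 268.7081]]
top [433 245  69  14 679] V 94.86892488954345 mid [ 0.5785 -0.3293  0.0276] len 0.15253313078389696 ang 88.22580200388718
top [433 289  73  16 828] V 194.3780193236715 mid [ 0.4776 -0.3309  0.0276] len 0.15876131109351327 ang 87.20813001100811
scene [128 261  74  19 809] V 175.64524103831891 mid [ 0.4823 -0.3286  0.0276] len 0.1537252917661134 ang 87.6025306955906
scene [131 288  77  20 809] V 79.5451174289246 mid [ 0.582  -0.3272  0.0276] len 0.1501187002162706 ang 87.4583445748527
tote [[0.4331 0.426  0.075 ]
 [0.6568 0.4155 0.075 ]
 [0.6378 0.2434 0.075 ]
 [0.4156 0.2591 0.075 ]] [0.5358 0.336  0.075 ] [0.1678 0.2239 0.1731 0.2228] [array([0.5387, 0.3472, 0.    ]), array([0.5392, 0.3404, 0.    ])]
```

```bash
cat >> h.py <<'E'
def quat(z,y):
    z=np.array(z,float);y=np.array(y,float);z/=np.linalg.norm(z); y-=z*(y@z); y/=np.linalg.norm(y)
    return R.from_matrix(np.c_[np.cross(y,z),y,z]).as_quat()
TH=0.3589; M=clipR(TH); SEAT=np.array([.5213,.0251,.1138])
def qdown(deg,s=1): a=np.deg2rad(deg); return quat([0,0,-1],s*np.array([np.cos(a),np.sin(a),0]))
def qclip(s=1): return quat(-M[:,2],s*M[:,0])
WAL=np.array([.580,-.328]);BEE=np.array([.480,-.3295]);TOTE=np.array([.5365,.338]);YAW=-2.4
E
python3 - <<'E'
from h import *
f=lambda p,q:inverse_kinematics(np.array(p).tolist(),q.tolist())
for s in (1,-1):
    for n,p in (("bee",[*BEE,.031]),("beeup",[*BEE,.2]),("wal",[*WAL,.031]),("walup",[*WAL,.2])): print(s,n,f(p,qdown(YAW,s)))
    for n,p in (("tote",[*TOTE,.03]),("toteup",[*TOTE,.2])): print(s,n,f(p,qdown(86.,s)))
    for d in (0,.03,.06,.1,.15): print(s,"clip",d,f(SEAT+M[:,2]*d,qclip(s)))
E
```

```text
1 bee [-0.0497  0.6715  0.7301  1.9248 -0.6262  0.7866  0.9919]
1 beeup [-0.2144  0.4366  0.9305  1.8459 -0.3993  1.0595  0.83  ]
1 wal [-0.1133  0.8276  0.7897  1.7102 -0.7184  0.918   0.9318]
1 walup [-0.1502  0.589   0.8399  1.6304 -0.4732  1.1377  0.7674]
1 tote [-0.7085  0.6173  0.1035  1.7703 -0.0871  0.7584  0.9403]
1 toteup [-0.7404  0.4006  0.1423  1.6896 -0.0636  1.0559  0.9231]
1 clip 0 [-0.9768  1.244   1.3593  1.6501 -0.7588  1.7082 -2.2032]
1 clip 0.03 [-0.9589  1.2114  1.3602  1.5958 -0.7272  1.7445 -2.2301]
1 clip 0.06 [-0.9393  1.1839  1.3608  1.5377 -0.7012  1.7844 -2.2546]
1 clip 0.1 [-0.9098  1.1543  1.3614  1.4542 -0.6747  1.8425 -2.2843]
1 clip 0.15 [-0.8664  1.1276  1.3616  1.3388 -0.6544  1.9222 -2.3178]
-1 bee [-0.3914  1.2081  1.3591  1.9368 -1.2927  1.2552 -1.7216]
-1 beeup [-0.4399  0.7568  1.3781  1.8526 -0.7945  1.236  -1.992 ]
-1 wal [-0.3684  1.2817  1.357   1.7206 -1.3085  1.3247 -1.8951]
-1 walup [-0.3812  0.9368  1.3681  1.6395 -0.9371  1.367  -2.059 ]
-1 tote [-1.0529  0.6894  0.5549  1.788  -0.4843  0.8035 -1.8972]
-1 toteup [-1.1106  0.4569  0.6237  1.7082 -0.2976  1.0728 -2.0323]
-1 clip 0 [-0.5042  0.7026  0.4409  1.628  -0.1171  1.4624  0.3353]
-1 clip 0.03 [-0.4958  0.6949  0.4334  1.5733 -0.1084  1.5212  0.3273]
-1 clip 0.06 [-0.488   0.6916  0.4276  1.515  -0.1024  1.5802  0.3214]
-1 clip 0.1 [-0.4778  0.6935  0.422   1.4312 -0.0977  1.6595  0.3162]
-1 clip 0.15 [-0.4642  0.7061  0.4176  1.3155 -0.0965  1.7602  0.3129]
```

Run:
```python
from h import *
q=qdown(YAW)
e=read_eef_pos(); movel([e[0],e[1],.34],speed=.3)
move_ptp([*BEE,.32],q); print(read_time_s())
move_gripper(.06,60)
movel([*BEE,.12],q,.25); movel([*BEE,.031],q,.1)
print(read_eef_pos(),read_ft_force())
move_gripper(0.0,60); print("gap",read_finger_gap(),read_ft_force())
movel([*BEE,.15],q,.2); print("gap",read_finger_gap(),read_ft_force(),read_time_s())
im=read_camera("scene"); im2=read_camera("top")
cv2.imwrite("pics/g1.png",np.hstack([im[150:360,60:300],im2[180:390,400:640]])[:,:,::-1].repeat(1,0))
```

```text
5.7583
[ 0.4805 -0.3301  0.0316] [ 0.8802 -0.5231 -0.6137]
gap 0.02055846829019769 [-1.3327  1.7047  5.5886]
gap 0.020199161696769632 [ 0.4194  0.7439 -0.6804] 9.3083
```

View pics/g1.png

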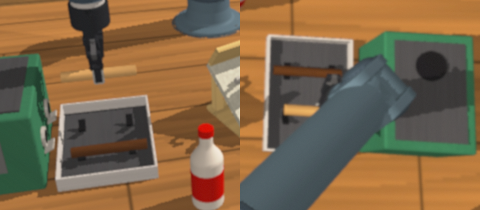

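Beech is held level at mid-length (crop cols 62–136, gripper ~98), and walnut hasn't been disturbed. Next is the tote, then the walnut grasp.

Run:
```python
from h import *
q=qdown(YAW); qt=qdown(86.)
movel([*BEE,.34],q,.3)
move_ptp([*TOTE,.25],qt)
movel([*TOTE,.1],qt,.25); movel([*TOTE,.032],qt,.1); print("gap",read_finger_gap(),read_ft_force())
move_gripper(.05,60); movel([*TOTE,.12],qt,.15); movel([*TOTE,.34],qt,.35); print(read_time_s())
move_ptp([*WAL,.32],q); move_gripper(.06,60)
im=read_camera("scene"); cv2.imwrite("pics/g2.png",im[:,:,::-1])
movel([*WAL,.12],q,.25); movel([*WAL,.031],q,.1)
move_gripper(0.0,90); print("gap",read_finger_gap(),read_ft_force())
movel([*WAL,.08],q,.1);movel([*WAL,.3],q,.3); print("gap",read_finger_gap(),read_eef_pos(),read_time_s())
# approach above clip
p=SEAT+M[:,2]*.15+[0,0,.1]
move_ptp(p,qclip(-1)); print(read_eef_pos(),p,read_time_s())
```

```text
gap 0.02008362510870028 [-0.8629  0.4563  0.2139]
16.0833
gap 0.01906224204055285 [-0.7173  1.3789  5.7292]
gap 0.01962347518066541 [ 0.5794 -0.327   0.2978] 22.7417
[0.6014 0.0522 0.3369] [0.6019 0.0553 0.3367] 24.175
```

View pics/g2.png

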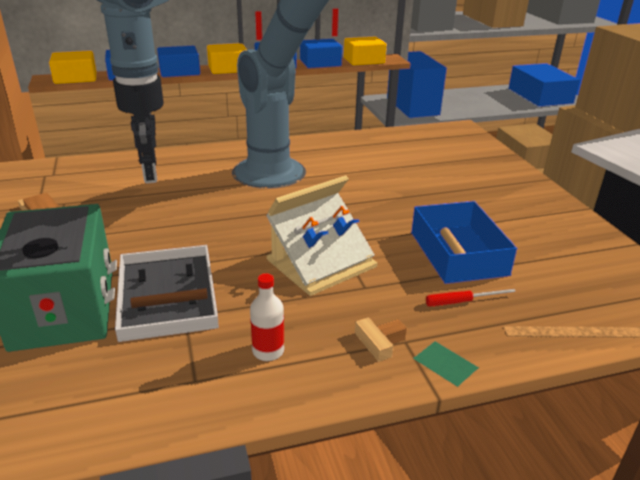

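Beech lies in the tote (~[453,240]) and walnut is gripped. I'll hover walnut over the forks and compare.

Run:
```python
from h import *
q=qclip(-1)
movel(SEAT+M[:,2]*.15,q,.25); movel(SEAT+M[:,2]*.052,q,.15); pause(.3)
p=read_eef_pos(); r=R.from_quat(read_tcp_rot()).as_matrix()
print(p-SEAT-M[:,2]*.052, r[:,2]+M[:,2], read_ft_force(), read_finger_gap(), read_time_s())
c=p+r[:,2]*.0034; ax=r[:,0]
print("tcp in seat frame",M.T@(p-SEAT))
out=[]
for cam,(x,y) in (("scene",(265,160)),("top",(250,215))):
    im=read_camera(cam)[:,:,::-1].copy(); cv2.imwrite(f"pics/h_{cam}.png",im)
    k=cv2.resize(im[y:y+120,x:x+100],None,fx=4,fy=4,interpolation=cv2.INTER_CUBIC)
    print(cam,[( (proj(cam,c+ax*s)[0]-[x,y]+.5)*4) for s in (-.075,.075)],"seat",[( (proj(cam,SEAT+M[:,1]*s)[0]-[x,y]+.5)*4) for s in (-.075,.075)])
    out.append(k)
cv2.imwrite("pics/h.png",np.hstack(out))
```

```text
[0.0007 0.0001 0.0005] [ 0.0012 -0.0001 -0.0007] [ 0.3434  0.7233 -0.8078] 0.019746951668251713 25.825
tcp in seat frame [-0.0003  0.0002  0.0528]
scene [array([175.5882, 257.6284]), array([400.5129, 176.9455])] seat [array([363.2723, 219.6481]), array([143.342 , 300.3601])]
top [array([349.5673, 104.6496]), array([ 70.685 , 202.3988])] seat [array([ 94.9427, 264.6452]), array([366.0178, 169.327 ])]
```

View pics/h.png

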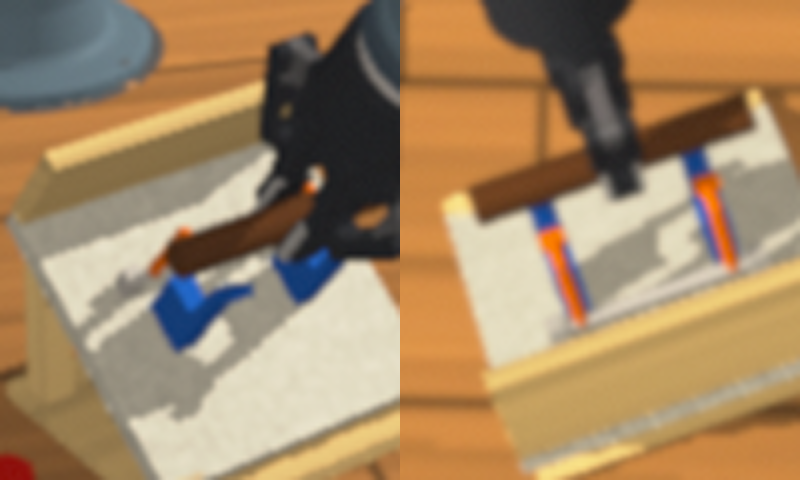

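Run:
```python
from h import *
p=read_eef_pos(); r=R.from_quat(read_tcp_rot()).as_matrix(); 
ct=lambda a:(np.array(a)+.5)/5-.5+[250,225]
cs=lambda a:(np.array(a)+.5)/4.6-.5+[260,170]
for cam,sl in (("scene",(slice(200,235),slice(300,347))),("top",(slice(230,275),slice(262,342)))):
    im=cv2.imread(f"pics/h_{cam}.png"); h=cv2.cvtColor(im,cv2.COLOR_BGR2HSV)
    m=np.zeros(h.shape[:2],np.uint8); m[sl]=(cv2.inRange(h,(0,110,25),(14,255,125)))[sl]
    m=cv2.morphologyEx(m,cv2.MORPH_OPEN,np.ones((2,2)))
    n,lab,st,ce=cv2.connectedComponentsWithStats(m); big=[i for i in range(1,n) if st[i,4]>80]
    pts=np.argwhere(np.isin(lab,big))[:,::-1].astype(float); print(cam,st[big])
    # predicted silhouette, filled hull of the cylinder
    best=[]
    for off in (.002,.0034,.005):
        c=p+r[:,2]*off; t=np.linspace(0,2*np.pi,40)
        X=np.concatenate([c+s*r[:,0]+.011*(np.cos(t)[:,None]*r[:,1]+np.sin(t)[:,None]*r[:,2]) for s in (-.075,.075)])
        hu=cv2.convexHull(proj(cam,X).astype(np.float32)).reshape(-1,2); bx=cv2.minAreaRect(hu); 
        ob=cv2.minAreaRect(pts.astype(np.float32)); print(off,"pred",bx,"obs",ob)
```

```text
scene [[307 209  38  20 305]]
0.002 pred ((336.77484130859375, 213.34510803222656), (10.800742149353027, 65.50238800048828), 69.96598815917969) obs ((326.01544189453125, 219.34022521972656), (9.548842430114746, 40.27745056152344), 68.96248626708984)
0.0034 pred ((336.52069091796875, 213.66207885742188), (10.79006576538086, 65.45792388916016), 69.9538803100586) obs ((326.01544189453125, 219.34022521972656), (9.548842430114746, 40.27745056152344), 68.96248626708984)
0.005 pred ((336.2308044433594, 214.02362060546875), (10.7778902053833, 65.40715026855469), 69.9400634765625) obs ((326.01544189453125, 219.34022521972656), (9.548842430114746, 40.27745056152344), 68.96248626708984)
top [[310 240  29  16 233]
 [270 253  30  17 249]]
0.002 pred ((302.01751708984375, 252.57618713378906), (10.86954116821289, 74.59648895263672), 70.67417907714844) obs ((303.6436767578125, 254.53179931640625), (8.86914348602295, 71.16523742675781), 70.8663558959961)
0.0034 pred ((302.16693115234375, 253.03555297851562), (10.860871315002441, 74.53546905517578), 70.67179870605469) obs ((303.6436767578125, 254.53179931640625), (8.86914348602295, 71.16523742675781), 70.8663558959961)
0.005 pred ((302.3373718261719, 253.5596466064453), (10.850960731506348, 74.4658203125), 70.66911315917969) obs ((303.6436767578125, 254.53179931640625), (8.86914348602295, 71.16523742675781), 70.8663558959961)
```

Run:
```python
from h import *
# rod silhouette fit by intensity: sample profiles across rod, darkness edges at half level
p=read_eef_pos(); r=R.from_quat(read_tcp_rot()).as_matrix(); c0=p+r[:,2]*.0034
res={}
for cam in ("scene","top"):
    g=cv2.imread(f"pics/h_{cam}.png").astype(np.float32)[:,:,2]  # red channel: white board high, rod ~80
    for s in np.arange(-.07,.071,.01):
        if abs(s)<.022: continue
        a=proj(cam,c0+s*r[:,0])[0]; t=proj(cam,c0+(s+.005)*r[:,0])[0]-a; t/=np.linalg.norm(t); n=np.array([-t[1],t[0]]); n*=np.sign(n[1])
        o=np.arange(-13,13.1,.25); v=cv2.remap(g,(a[0]+o*n[0]).astype(np.float32)[None],(a[1]+o*n[1]).astype(np.float32)[None],cv2.INTER_LINEAR)[0]
        print(cam,round(s,2),v[::4].astype(int))
    for e in (-1,1):
        o=np.arange(-6,6.1,1); X=c0+e*.075*r[:,0]; a=proj(cam,X)[0]; t=proj(cam,X+e*.005*r[:,0])[0]-a; t/=np.linalg.norm(t)
        a=a+(np.array([.5,1.5]))
        print(cam,"end",e,t,cv2.remap(g,(a[0]+o*t[0]).astype(np.float32)[None],(a[1]+o*t[1]).astype(np.float32)[None],cv2.INTER_LINEAR)[0].astype(int))
```

```text
scene -0.07 [149 149 168 203 223 226 219 199 159 112  77  66  65  66  66  66  65  63
  60  69  76  64  57  51  43  36  26]
scene -0.06 [148 154 177 209 225 226 226 225 199 135  78  68  70  70  70  69  65  66
  93 147 180 172 156 140 100  45  19]
scene -0.05 [148 150 172 207 224 225 225 220 185 122  78  68  71  71  69  67  66  67
  84 121 148 161 179 176 124  56  23]
scene -0.04 [166 197 220 227 226 226 226 221 189 128  78  68  71  71  70  70  71  69
  84 117 154 190 216 221 194 133  74]
scene -0.03 [201 220 223 223 221 221 220 218 188 126  78  69  74  79  84  84  78  73
  90 140 192 219 224 207 173 154 151]
scene 0.03 [31 31 33 46 70 83 76 65 46 30 31 31 32 31 31 32 31 31 33 37 44 48 46 41
 34 31 30]
scene 0.04 [ 32  32  31  31  32  32  32  32  32  31  30  30  31  31  30  29  29  38
  71 116 138 129  89  52  38  34  32]
scene 0.05 [ 31  31  32  31  31  32  32  32  32  31  31  32  32  31  31  30  36  54
  89 130 157 154 123  85  65  56  40]
scene 0.06 [31 31 31 31 31 32 32 32 31 31 31 31 32 31 31 31 32 38 60 85 91 79 66 63
 63 61 55]
scene 0.07 [31 31 31 30 32 32 32 32 32 32 31 31 32 
[... 882 characters left out ...]
2 111 106  99  94
 106 147 195 221 226 227 227 227 226]
top 0.04 [215 216 216 216 210 205 198 192 177 149 122 112 111 112 110 106 100  91
  78  63  47  39  35  35  62 127 203]
top 0.05 [216 216 212 208 202 200 198 195 181 152 124 112 113 114 112 107 100  92
  95 126 166 186 192 191 190 201 217]
top 0.06 [213 207 204 201 199 198 199 195 182 152 120 112 113 113 111 106  99  95
 111 153 201 225 228 227 225 225 225]
top 0.07 [203 200 199 199 200 201 202 200 186 155 127 115 115 115 113 108 102  97
 106 149 199 223 227 226 226 225 225]
top end -1 [ 0.9438 -0.3305] [ 89  93  95  96 103 126 168 208 222 213 182 149 135]
top end 1 [-0.9438  0.3305] [107 106 107 109 117 145 193 231 241 243 240 235 233]
```

Run:
```python
from h import *
ct=lambda a:(np.array(a)+.5)/5-.5+[250,225]
cs=lambda a:(np.array(a)+.5)/4.6-.5+[260,170]
L=[("scene",cs([[210,528],[523,392],[83,150],[405,43],[38,207],[360,105],[250,243],[397,190]])-[.24,.66],
 [[-90,95,0],[-90,-95,0],[80,95,62],[80,-95,62],[80,95,0],[80,-95,0],[10,42,59.5],[10,-42,59.5]]),
("top",ct([[55,213],[457,78],[107,417],[556,253],[115,440],[570,278],[188,243],[383,178]])-[.4,1.13],
 [[-90,-95,0],[-90,95,0],[80,-95,62],[80,95,62],[92,-95,62],[92,95,62],[10,-42,59.5],[10,42,59.5]])]
for drop in (8,7,6):
  for loss in ('soft_l1','linear'):
    def res(p):
        m=clipR(p[3]); return np.concatenate([(proj(c,np.array(b)[:drop]/1e3@m.T+p[:3])-a[:drop]).ravel() for c,a,b in L])
    r=least_squares(res,[.45,0,.1,.3],loss=loss); s=r.x[:3]+clipR(r.x[3])@[0,0,.045]; print(drop,loss,r.x,"dseat(clip)",1e3*M.T@(s-SEAT),"rms",np.sqrt(np.mean(res(r.x)**2)))
```

```text
8 soft_l1 [0.4988 0.016  0.0795 0.3608] dseat(clip) [0.2315 0.545  3.0056] rms 0.7470370523767496
8 linear [0.4989 0.016  0.0796 0.3596] dseat(clip) [0.1399 0.64   3.1031] rms 0.7451672361185115
7 soft_l1 [0.4985 0.0158 0.0791 0.3599] dseat(clip) [0.2148 0.6829 2.4549] rms 0.726719948579944
7 linear [0.4987 0.0158 0.0792 0.3586] dseat(clip) [0.119  0.8013 2.6431] rms 0.72334536481046
6 soft_l1 [0.4982 0.0156 0.0786 0.3606] dseat(clip) [0.2313 0.7706 1.8176] rms 0.6808747537763183
6 linear [0.4984 0.0156 0.0787 0.359 ] dseat(clip) [0.188  0.8712 2.0438] rms 0.6770683074321788
```

Run:
```python
from h import *
q=qclip(-1); f0=M.T@read_ft_force()
for z in (.045,.038,.033,.028,.024,.020,.017,.014,.012,.010,.008,.0065,.005):
    movel(SEAT+M@[.0002,.0005,z],q,.06)
    f=M.T@read_ft_force()-f0; t=M.T@read_ft_torque(); print(z,"F",f,"T",t,"p",1e3*(M.T@(read_eef_pos()-SEAT)),read_finger_gap())
    if np.linalg.norm(f)>28: print("stop"); break
print(read_time_s())
```

```text
0.045 F [ 0.1628 -0.088  -0.4469] T [-0.0118  0.6941  0.0128] p [ 0.5058  0.3844 44.1299] 0.019562455503470064
0.038 F [ 1.0253 -0.1904  0.1793] T [-0.0119  0.6713  0.0263] p [ 0.4348  0.3375 37.3001] 0.019220396887423347
0.033 F [-1.262  -0.6569  1.4124] T [0.1296 1.1199 0.0575] p [-0.63    0.4718 33.566 ] 0.019427851623116794
0.028 F [-3.7177 -0.3969  4.3957] T [0.1795 1.5764 0.0898] p [-2.1573  0.4384 30.0393] 0.019626596398871602
0.024 F [-3.9363  0.1458  1.7416] T [0.0941 1.5722 0.1509] p [-1.015   0.2452 24.5469] 0.018943439332479817
0.02 F [-3.3976 -0.4685 -0.4348] T [0.0327 1.5436 0.1603] p [ 0.2004  0.1247 19.2153] 0.019332558087964136
0.017 F [-2.8301 -0.2286 -3.8261] T [-0.0009  1.3599  0.0654] p [ 0.6855  0.2731 16.0098] 0.019486833110961017
0.014 F [-2.4361 -0.9336 -2.9726] T [-0.0398  1.2733  0.0039] p [ 0.7992  0.4581 13.1176] 0.019274653207761387
0.012 F [-2.23   -0.3189 -4.173 ] T [0.0259 1.2434 0.0532] p [ 0.6269  0.5573 11.5351] 0.018953011428137993
0.01 F [-1.6743  0.8159 -2.1707] T [-0.0189  1.1442 -0.0118] p [0.5204 0.5737 9.7232] 0.019421455712351522
0.008 F [-1.6608 -1.3017 -2.8663] T [ 0.0627  1.0333 -0.0185] p [0.5497 0.5642 7.7213] 0.019113735899864395
0.0065 F [ 0.4193 -0.1893 -0.5789] T [-0.0155  0.662   0.0073] p [0.7348 0.7703 6.8284] 0.019038645818951035
0.005 F [ 1.3136 -0.1771  5.0359] T [ 0.0156  0.3325 -0.0107] p [0.296  0.8703 6.3119] 0.01898102109838809
29.2083
```

Run:
```python
from h import *
q=qclip(-1)
for z in (.003,.001):
    movel(SEAT+M@[.0002,.0005,z],q,.06); print(M.T@read_ft_force(),1e3*(M.T@(read_eef_pos()-SEAT)))
movel(SEAT+M@[.0002,.0005,.006],q,.06)
move_gripper(.045,60); print(M.T@read_ft_force(),read_finger_gap())
movel(SEAT+M[:,2]*.06,q,.1); movel(SEAT+M[:,2]*.15,q,.25); movel(SEAT+M[:,2]*.15+[0,0,.1],q,.25)
move_ptp([.35,.45,.35],qdown(40.)); pause(.3)
ims=[read_camera("scene"),read_camera("top")]; print(read_time_s())
for n,i in zip(("scene","top"),ims): cv2.imwrite(f"pics/f_{n}.png",i[:,:,::-1])
k=[cv2.resize(i[y:y+120,x:x+100],None,fx=4,fy=4,interpolation=cv2.INTER_CUBIC) for i,(x,y) in zip(ims,((265,170),(255,225)))]
cv2.imwrite("pics/f.png",np.hstack(k)[:,:,::-1])
```

```text
[ 3.104  -1.5788 10.1811] [0.0581 0.907  6.2203]
[ 4.0951 -1.525  15.8459] [-0.1383  0.9387  6.1351]
[ 0.2321 -0.4889 -0.4647] 0.04497783588522518
34.1833
```

View pics/f.png

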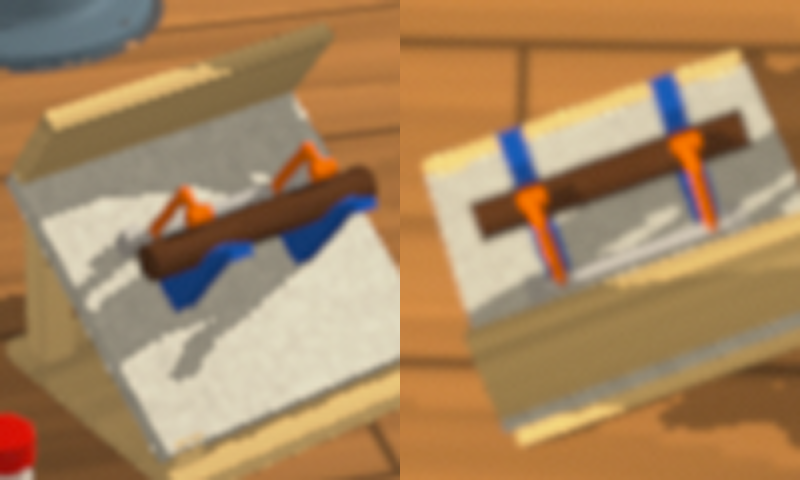

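View pics/f_scene.png

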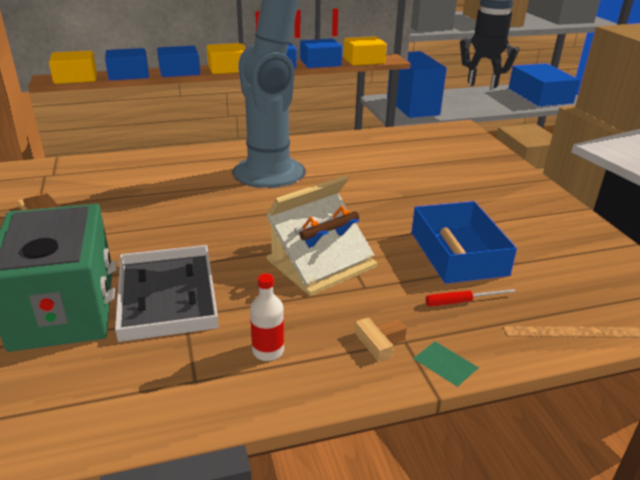

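Walnut sits level in both forks with equal overhang: about 58 crop px at each end in the top view. The jaw noses are at the same pixel as before insertion (~[287.7,273.6]), so the jaw is closed. The bystanders haven't moved.

```bash
python3 -c "
from bench import *
print(sign_off(), read_time_s())"
```

```text
the job is handed in; nothing more can be done
the job is handed in; nothing more can be done
```

Both rods are where you asked, and I handed the job in at about 34 s on the robot's clock. The hand-in call gives no verdict.

- **Beech rod:** I moved this first. The last picture shows it lying in the blue tote.
- **Walnut rod:** I pressed it square into the rack. It went past the jaw with only a few newtons and stopped firmly at the bottom; I then pressed to about 16 N and it moved no further.
- **Seating checks:** In the last pictures the jaw noses are back at the pixel they had before insertion, so the jaw is closed over the rod. About the same length sticks out at each end, to within about 1 px.
- **Bystanders:** The glue bottle, glued block and screwdriver look unmoved, and the arm was clear of everything at the end.

**Disagreement:** My first estimate of the seat's height was about 2–3 mm lower than a second one made with the rod held over the rack. I used the second, and the rod bottomed out about where it predicted.

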